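Weigh the caddy of pegs on the laundry's hook scale

ROBOT

A 6-joint arm with a two-finger parallel gripper is mounted at the origin on the work surface. World frame = base frame: x ahead of the robot, y to its left, z up, the work surface at z = 0. Lengths are in m, angles in degrees, forces in N, time in s.
With the tool pointing down it reaches from about 0.35 to 0.875 m from the base axis. Payload 4.2 kg.
Tool frame: the origin (TCP) lies midway between the tips of the shut fingers; the grasp point (between the pads) lies 19 mm behind it; z points along the fingers, y is the line along which they close (so a half turn about z gives the same grasp; the last joint's range is limited). The gripper opens to 87 mm and grips with 3 to 60 N. Pads are 19 mm wide; open, the fingers measure 117 mm over their backs; the gripper's body (75 mm by 190 mm) begins 51 mm behind the grasp point.
Start: joints at [84.775, 22.042, 0.453, 0, -68.411, -14.817], TCP at [0.214, 0.587, 0.223] pointing down, gripper open.
Joint ranges: [-179.83, 179.83], [-69.29, 118.12], [-61.27, 80.66], [-181.25, 117.63], [-171.15, -9.14], [-177.46, 177.46]. Speed limits (degrees/s): [159.86, 159.86, 180, 180, 180, 180].

INTERFACE

Orientations are given as a 3x3 rotation matrix whose columns are the frame's x, y, z axes.
In Python, from station import sense, capture, camera_params, finish_job gives the robot as it stands.
- The arm moves only by the tool drive_tool, never from a script. Its argument "rows" is a list of rows, each an object of numbers: "tx", "ty", "tz": the shift along the tool's x, y, z in cm; "ax", "ay", "az": the turn, a rotation vector about the tool's x, y, z in rad; "claw": the finger opening in cm, from 0 to 8.7. In form: [{"tx": .., "ty": .., "tz": .., "ax": .., "ay": .., "az": .., "claw": ..}, ...]. A call has 1 to 10 rows; each row shifts and turns the commanded pose from where the row before left it, along the tool's axes as they then stand; what a row does not reach is not made up. A row lasts 1/12 s, in which the tool goes at most 41.7 mm and 7.16 degrees, less where a joint would pass 70% of its speed; a pose out of reach is approached as far as the arm can. A call with a gripper value outside its range is refused whole. The fingers move at their own pace and stop on an object; the grip force is fixed at half the most. Time passes only in rows, so rows that do not move let the fingers close. It gives the time, the measured TCP pose, the force, the opening and the grip force at its end, in the units of the state.
- sense(): the state, without advancing time (a new reading comes with each control period).
- capture(name): name is "scene" or "top" or "wrist"; returns (picture, depth): 384x512x3 uint8, red, green, blue; 384x512 float32, m along the optical axis (not along the pixel's ray), 0 where there is no reading.
- camera_params(name): a dict with "intrinsics" (3x3 intrinsics, pixels), "k1" (the pictures are not rectified: a ray, as slopes to the right and down, at radius r is drawn at 1 + k1 r^2 times it, then the intrinsics apply), "R" (3x3) and "t" (3): a world point X has camera coordinates R X + t; the wrist camera has in their place "tool_from_camera" (4x4, takes a point from camera to tool coordinates, whose origin is the TCP and whose axes are the flange's). Camera axes: x right, y down, z forward; pixel columns grow to the right and rows downward; lengths in m; the calibration is good to about 2 mm. A picture is of the moment at which its call begins: read the wrist's pose just before it. camera_params takes no time and is no camera call.
- finish_job(): hands the job in; it is judged then, once.
The state is a dict: "time_s": time; "joints": joint angles; "joint_velocities": joint speeds; "effort": joint torques, N m; "tcp_pos": TCP position; "ee_rot": TCP orientation; "wrist_force": force on the tool from outside, world axes, zero at the start; "moment": the same for the moment, N m; "gripper_width": opening from 0.0 (shut) to 1.0 (fully open); "gripper_force": force on a finger pad.
Only numpy, scipy, OpenCV 4.12 (cv2) and the standard library are available. Lean on these libraries where they do the work, as an engineer would, in place of code of your own. Each camera call takes 0.05 s, during which the arm holds its last target. There are 200 camera calls.

TASK

Weigh the blue caddy of clothes pegs: first lift the empty yellow caddy off the scale's hook and stand it upright on the black rubber mat, then hang the blue caddy by the peak of its wire bail on the hook, letting it down slowly and gently so that the pointer sinks without dropping. Let go once the hook carries the whole load, so that the caddy hangs still and the pointer settles; do not tip the blue caddy and leave the soap dish, the detergent bottle and the jar where they stand.

Things in the scene. Friction and masses are not known exactly. Their poses are not given: they have to be found in the camera images.
- yellow_caddy_grip (a point): Grip point of the empty yellow caddy, which hangs on the hook at the start: centre line of the yellow grip block on its bail, 165 mm above the caddy's underside. The block is 16 mm (caddy's x) by 26 mm (y) and spans 128 to 188 mm above the underside. z is up.
- yellow_caddy_bar (a point): Underside of the peak of the yellow caddy's bail, 116 mm above the underside, 49 mm below the grip point. The bail is 8 mm steel wire in the caddy's y-z plane: uprights at y = -61 and +61 mm up to 90 mm height, then sloping up to the peak. The window between tray rim and peak is clear.
- yellow_caddy_foot (a point): Centre of the yellow caddy's underside, same axes.
- blue_caddy_grip (a point): Grip point of the blue caddy, which stands on the bench: centre line of its blue grip block, 165 mm above the underside; block and axes as on the yellow caddy.
- blue_caddy_bar (a point): Underside of the peak of the blue caddy's bail, 116 mm above the underside and 49 mm below the grip point.
- blue_caddy_foot (a point): Centre of the blue caddy's underside, same axes.
- blue_caddy: The blue caddy, full of coloured clothes pegs that are fixed in it, 0.44 to 0.69 kg in all; same shape and sizes as the yellow one. Origin at the centre of its underside.
- yellow_caddy: The yellow caddy, 0.28 kg: open plastic tray 110 mm (x) by 130 mm (y), 45 mm high, under a wire bail with a grip block on its peak (188 mm high in all). Origin at the centre of its underside.
- scale: Hook scale fixed on the bench; origin on the bench right under the hook's seat, x from the hook's tip to its column. Bails go on along +x, their plane square to x, then down. Grey column with white tick plates (64 mm wide), 256 mm high, front face 117 mm beyond the seat; foot 14 mm high from 75 mm beyond it. The red pointer moves with the hook.
- hook_seat (a point): Top of the hook's lowest point (10 mm steel rod), where the bail's peak rests; 185 mm above the bench when empty. The tip, towards the robot, ends 37 mm from the seat and 27 mm above it; behind, the rod rises 17 mm above the seat and runs level to the column. Thread a bail on or off with its peak about 40 mm above the seat.
- hook (a joint): How far the hook has sunk (m): 0 empty, stop at 0.065. Spring 160 N/m (61 mm per kg), lightly damped: a caddy let go suddenly falls and bounces. The yellow caddy holds it at 0.017, the blue one at 0.027 to 0.042. It rises back to 0 as a caddy is lifted off.
- mat: Black rubber mat fixed on the bench, 200 mm (x) by 190 mm (y), 6 mm thick, origin at the centre of its underside.
- detergent: Bystander: green detergent bottle with blue cap, 84 mm across, 220 mm high, origin at its foot.
- tablet_jar: Bystander: amber jar with white lid, 90 mm across, 120 mm high, origin at its foot.
- soap_dish: Bystander: white soap dish between robot and scale, 75 by 100 mm, 22 mm high, origin at its foot.
There are look-alikes about, which are no part of the job. Several things have the shape of the yellow_caddy; the one meant has the colours described above.

How it is judged:
By the outcome, as a careful person would: the job done as asked, in the order asked, and still so for the second after the job is handed in, with the robot touching nothing.
It also fails if it takes over 72 s, if anything falls off the work surface, if the arm or the gripper's body presses on something with over 40 N, if the wrist force passes 120 N, or if a joint passes its speed limit or range.

## Working session

There is one attempt and no reset: what is moved stays moved. The work goes in short steps, Python scripts to look and compute and a tool call to move; the robot and the scene stay as the last step left them, time stands still between calls to the robot, and variables do not carry over. Pictures are saved under pics/ and viewed, at most 10 in all, crops included, and the job is handed in when it is done.

Besides the shell and the picture viewer there is one more tool, called in YAML: its name, and indented under it one key for each argument. drive_tool: Moves the arm, as the interface text tells. Its arguments: {"type":"object","properties":{"rows":{"type":"array"}},"required":["rows"]}

```bash
mkdir -p pics; ls; cat > h.py <<'E'
import numpy as np, cv2
from station import sense, capture, camera_params, finish_job
def cloud(name):
    s=sense(); im,d=capture(name); p=camera_params(name); K=np.array(p["intrinsics"])
    h,w=d.shape; u,v=np.meshgrid(np.arange(w),np.arange(h))
    pts=np.stack([u,v],-1).reshape(-1,1,2).astype(float)
    n=cv2.undistortPoints(pts,K,np.array([p["k1"],0,0,0.])).reshape(h,w,2)
    c=np.concatenate([n*d[...,None],d[...,None]],-1)
    if name=="wrist":
        T=np.array(p["tool_from_camera"]); t=c@T[:3,:3].T+T[:3,3]
        W=t@np.array(s["ee_rot"]).T+np.array(s["tcp_pos"])
    else: W=(c-np.array(p["t"]))@np.array(p["R"])
    W[d==0]=np.nan
    return im,d,W
E
python3 - <<'E'
from h import *
for n in("scene","top"):
    im,d,W=cloud(n); cv2.imwrite(f"pics/{n}.png",im[...,::-1]); np.savez(f"{n}.npz",im=im,d=d,W=W)
    p=camera_params(n);print(n,p)
a=np.hstack([cv2.imread("pics/scene.png"),cv2.imread("pics/top.png")])
s=sense();print({k:np.round(s[k],3) for k in s})
E
```

```text
pics
scene {'intrinsics': array([[392.00353381,   0.        , 256.70999733],
       [  0.        , 392.00353381, 191.39217708],
       [  0.        ,   0.        ,   1.        ]]), 'k1': -0.08142213965471465, 'R': array([[-0.6547637 ,  0.75582979,  0.00241293],
       [ 0.51154911,  0.44549274, -0.73474739],
       [-0.55641891, -0.47985159, -0.67833653]]), 't': array([ 0.29126897, -0.12680456,  1.48706545])}
top {'intrinsics': array([[407.26698592,   0.        , 259.88997287],
       [  0.        , 407.26698592, 196.40141295],
       [  0.        ,   0.        ,   1.        ]]), 'k1': -0.11148096637289263, 'R': array([[-0.01059548, -0.99981195,  0.01624192],
       [-0.98229464,  0.00736882, -0.18719761],
       [ 0.18704272, -0.0179378 , -0.98218799]]), 't': array([-0.00867565,  0.48071971,  1.22058419])}
{'time_s': np.float64(0.1), 'joints': array([ 8.4776e+01,  2.2086e+01,  3.9000e-01, -2.6000e-02, -6.8411e+01,
       -1.4815e+01]), 'joint_velocities': array([ 0.014, -0.085,  0.074,  0.201,  0.005,  0.023]), 'effort': array([-1.0000e-03, -3.9169e+01,  1.8793e+01,  4.2320e+00,  1.3000e-02,
       -0.0000e+00]), 'tcp_pos': array([0.214, 0.587, 0.222]), 'ee_rot': array([[ 0.939, -0.343, -0.001],
       [-0.343, -0.939, -0.002],
       [ 0.   ,  0.002, -1.   ]]), 'wrist_force': array([ 1.044, -0.303, -0.084]), 'moment': array([-0.002,  0.017,  0.086]), 'gripper_force': np.float64(0.0), 'gripper_width': np.float64(1.005)}
```

View pics/scene.png

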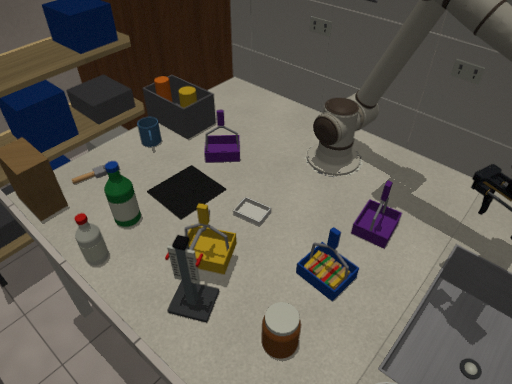

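View pics/top.png

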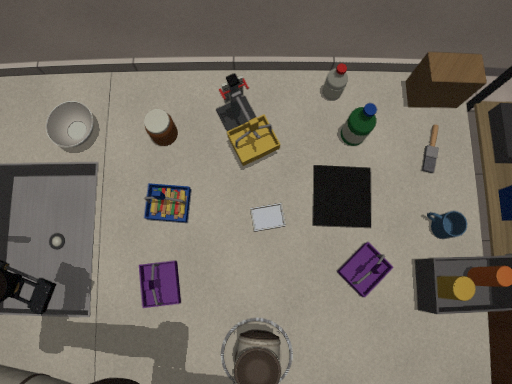

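Scene: yellow caddy on the hook (210,248), blue caddy with pegs (328,268), and purple look-alikes at (222,145) and (377,222). In the top view, yellow is at (253,140), blue (167,203), mat (342,196), dish (267,217), bottle (358,125), jar (160,127). I choose the yellow one on the hook and the blue one with pegs.

```bash
cat > m.py <<'E'
from h import *
def mask(im,col):
    hsv=cv2.cvtColor(im,cv2.COLOR_RGB2HSV);H,S,V=[hsv[...,i].astype(int) for i in range(3)]
    return {"y":(abs(H-24)<7)&(S>150)&(V>80),"b":(abs(H-112)<10)&(S>130)&(V>40),"k":(V<35),"w":(S<25)&(V>170),"r":((H<5)|(H>175))&(S>170)&(V>90)}[col]
def box(im,r):
    m=np.zeros(im.shape[:2],bool);m[r[1]:r[3],r[0]:r[2]]=1;return m
E
python3 - <<'E'
from m import *
R={"top":{"y":(220,105,290,170),"b":(135,175,200,230),"k":(300,155,385,235),"w":(240,195,295,240)},
"scene":{"y":(180,195,245,280),"b":(290,220,365,300),"k":(140,160,235,220),"w":(230,195,275,228)}}
for n in R:
    z=np.load(n+".npz");im,W=z["im"],z["W"]
    for c,r in R[n].items():
        m=mask(im,c)&box(im,r)&np.isfinite(W[...,2]); P=W[m]
        print(n,c,m.sum(),"z pct",np.round(np.percentile(P[:,2],[1,10,50,90,99]),3))
        if c in "yb":
            zt=P[:,2].max()
            for nm,Q in(("grip",P[P[:,2]>zt-.05]),("rim/tray",P[P[:,2]<zt-.11])):
                if len(Q)<5: continue
                rr=cv2.minAreaRect(Q[:,:2].astype(np.float32)*1000)
                print("  ",nm,len(Q),np.round(Q.mean(0),3),"zmax",Q[:,2].max().round(3),"zmin",Q[:,2].min().round(3),np.round(rr[0]),np.round(rr[1]),round(rr[2],1))
        else:
            rr=cv2.minAreaRect(P[:,:2].astype(np.float32)*1000);print("  ",np.round(rr[0]),np.round(rr[1]),round(rr[2],1))
im=np.load("scene.npz")["im"];c=im[190:310,150:370];cv2.imwrite("pics/c1.png",cv2.resize(c,None,fx=3.6,fy=3.6,interpolation=cv2.INTER_CUBIC)[...,::-1])
# column / pointer
z=np.load("top.npz");im,W=z["im"],z["W"]
for n,r in(("top",(215,65,260,130)),("scene",(160,230,225,320))):
    z=np.load(n+".npz");im,W=z["im"],z["W"];b=box(im,r)
    for lo,hi in((.235,.30),(.008,.02)):
        P=W[b&(W[...,2]>lo)&(W[...,2]<hi)&~mask(im,"y")]
        if len(P)>5: rr=cv2.minAreaRect(P[:,:2].astype(np.float32)*1000);print(n,lo,len(P),np.round(P.mean(0),3),np.round(rr[0]),np.round(rr[1]),round(rr[2],1))
    P=W[b&mask(im,"r")];print("red",len(P),np.round(np.nanmean(P,0),3))
E
```

```text
top y 1122 z pct [0.055 0.058 0.062 0.097 0.241]
   grip 51 [0.653 0.008 0.238] zmax 0.243 zmin 0.199 [654.   7.] [14. 25.] 29.6
   rim/tray 1066 [0.652 0.008 0.067] zmax 0.104 zmin 0.012 [667.  14.] [141. 130.] 25.7
top b 578 z pct [0.004 0.009 0.037 0.177 0.191]
   grip 84 [0.463 0.275 0.18 ] zmax 0.193 zmin 0.146 [465. 278.] [26. 16.] 81.0
   rim/tray 491 [0.463 0.281 0.028] zmax 0.051 zmin 0.0 [465. 277.] [132. 110.] 85.2
top k 3318 z pct [-0.     0.002  0.006  0.009  0.011]
   [ 489. -279.] [186. 196.] 87.1
top w 536 z pct [-0.002  0.001  0.004  0.007  0.01 ]
   [423. -35.] [66. 89.] 9.9
scene y 925 z pct [0.057 0.059 0.062 0.098 0.241]
   grip 51 [0.658 0.006 0.239] zmax 0.242 zmin 0.218 [656.   5.] [18. 25.] 29.9
   rim/tray 872 [0.642 0.008 0.068] zmax 0.12 zmin 0.006 [610. -64.] [323. 119.] 72.1
scene b 1090 z pct [0.003 0.011 0.034 0.162 0.189]
   grip 165 [0.473 0.278 0.171] zmax 0.191 zmin 0.141 [470. 277.] [24. 15.] 84.7
   rim/tray 907 [0.484 0.284 0.029] zmax 0.05 zmin 0.002 [468. 276.] [130. 112.] 85.9
scene k 2069 z pct [0.003 0.005 0.007 0.01  0.012]
   [ 491. -281.] [191. 201.] 87.5
scene w 190 z pct [0.001 0.002 0.005 0.008 0.009]
   [416. -44.] [51. 80.] 11.1
top 0.235 167 [0.763 0.06  0.252] [719.  48.] [143.  61.] 18.0
top 0.008 632 [0.784 0.067 0.014] [827.  57.] [226. 151.] 1.6
red 45 [0.767 0.067 0.202]
scene 0.235 244 [0.776 0.066 0.251] [774.  62.] [33. 60.] 29.0
scene 0.008 1142 [0.774 0.069 0.015] [768.  61.] [103. 112.] 25.7
red 44 [0.766 0.08  0.202]
```

View pics/c1.png

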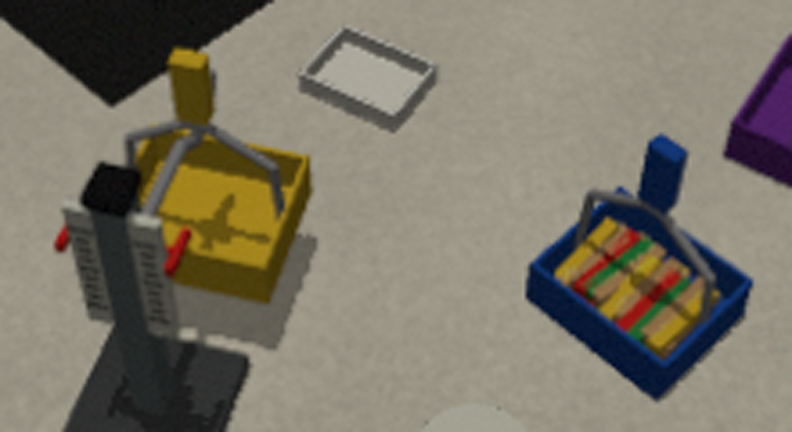

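The crop confirms the choice: yellow on the hook (crop 190,90) and blue with coloured pegs (crop 640,290). Both grips agree across the two views, and the heights match what was given. Moving to hover over the yellow caddy.

drive_tool:
  rows:
    - {"tx":2.9,"ty":2.0,"tz":-1.0,"claw":8.7}
    - {"tx":2.9,"ty":2.0,"tz":-1.0,"claw":8.7}
    - {"tx":2.9,"ty":2.0,"tz":-1.0,"claw":8.7}
    - {"tx":2.9,"ty":2.0,"tz":-1.0,"claw":8.7}
    - {"tx":2.9,"ty":2.0,"tz":-1.0,"claw":8.7}
    - {"tx":2.9,"ty":2.0,"tz":-1.0,"claw":8.7}
    - {"tx":2.9,"ty":2.0,"tz":-1.0,"claw":8.7}
    - {"tx":2.9,"ty":2.0,"tz":-1.0,"claw":8.7}
    - {"tx":2.9,"ty":2.0,"tz":-1.0,"claw":8.7}
    - {"tx":2.9,"ty":2.0,"tz":-1.0,"claw":8.7}

```text
invalid input at $.rows[0]: expected keys tx, ty, tz, ax, ay, az, claw
```

```bash
python3 -c "
from h import *
s=sense();print({k:np.round(s[k],3) for k in ('time_s','joints','tcp_pos','ee_rot','wrist_force')});print(camera_params('wrist'))"
```

```text
{'time_s': np.float64(0.1), 'joints': array([ 8.4776e+01,  2.2086e+01,  3.9000e-01, -2.6000e-02, -6.8411e+01,
       -1.4815e+01]), 'tcp_pos': array([0.214, 0.587, 0.222]), 'ee_rot': array([[ 0.939, -0.343, -0.001],
       [-0.343, -0.939, -0.002],
       [ 0.   ,  0.002, -1.   ]]), 'wrist_force': array([ 1.044, -0.303, -0.084])}
{'intrinsics': array([[331.88316526,   0.        , 248.15538791],
       [  0.        , 331.88316526, 195.66551474],
       [  0.        ,   0.        ,   1.        ]]), 'k1': -0.039912101961077605, 'tool_from_camera': array([[ 5.10400955e-04, -9.57126862e-01, -2.89668621e-01,
         8.09286290e-02],
       [ 9.99999750e-01,  3.46994628e-04,  6.15472079e-04,
        -3.19503935e-04],
       [-4.88571405e-04, -2.89668863e-01,  9.57126800e-01,
        -1.61979587e-01],
       [ 0.00000000e+00,  0.00000000e+00,  0.00000000e+00,
         1.00000000e+00]])}
```

drive_tool:
  rows:
    - {"tx":2.9,"ty":2.0,"tz":-1.0,"ax":0,"ay":0,"az":0,"claw":8.7}
    - {"tx":2.9,"ty":2.0,"tz":-1.0,"ax":0,"ay":0,"az":0,"claw":8.7}
    - {"tx":2.9,"ty":2.0,"tz":-1.0,"ax":0,"ay":0,"az":0,"claw":8.7}
    - {"tx":2.9,"ty":2.0,"tz":-1.0,"ax":0,"ay":0,"az":0,"claw":8.7}
    - {"tx":2.9,"ty":2.0,"tz":-1.0,"ax":0,"ay":0,"az":0,"claw":8.7}
    - {"tx":2.9,"ty":2.0,"tz":-1.0,"ax":0,"ay":0,"az":0,"claw":8.7}
    - {"tx":2.9,"ty":2.0,"tz":-1.0,"ax":0,"ay":0,"az":0,"claw":8.7}
    - {"tx":2.9,"ty":2.0,"tz":-1.0,"ax":0,"ay":0,"az":0,"claw":8.7}
    - {"tx":2.9,"ty":2.0,"tz":-1.0,"ax":0,"ay":0,"az":0,"claw":8.7}
    - {"tx":2.9,"ty":2.0,"tz":-1.0,"ax":0,"ay":0,"az":0,"claw":8.7}

```text
time_s: 0.93
tcp_pos: [0.4185, 0.2981, 0.3228]
ee_rot: [[0.94, -0.342, -0.0], [-0.342, -0.94, -0.0], [-0.0, 0.0, -1.0]]
wrist_force: [0.2, 0.1, -0.1]
gripper_width: 1.0
gripper_force: 0.0
```

```bash
cat > st.py <<'E'
from h import *
np.set_printoptions(suppress=True)
s=sense()
for k in ('time_s','joints','tcp_pos','wrist_force','moment','gripper_width','gripper_force'): print(k,np.round(s[k],4).tolist())
print(np.round(s['ee_rot'],3).tolist())
E
python3 st.py
```

```text
time_s 0.9333
joints [53.5784, 7.7955, -4.6614, -0.0156, -77.5704, 16.3979]
tcp_pos [0.4185, 0.2981, 0.3228]
wrist_force [0.2279, 0.0669, -0.0712]
moment [0.0562, -0.0499, 0.0589]
gripper_width 0.9997
gripper_force 0.0
[[0.94, -0.342, -0.0], [-0.342, -0.94, -0.0], [-0.0, 0.0, -1.0]]
```

drive_tool:
  rows:
    - {"tx":3.2,"ty":2.4,"tz":0,"ax":0,"ay":0,"az":0,"claw":8.7}
    - {"tx":3.2,"ty":2.4,"tz":0,"ax":0,"ay":0,"az":0,"claw":8.7}
    - {"tx":3.2,"ty":2.4,"tz":0,"ax":0,"ay":0,"az":0,"claw":8.7}
    - {"tx":3.2,"ty":2.4,"tz":0,"ax":0,"ay":0,"az":0,"claw":8.7}
    - {"tx":3.2,"ty":2.4,"tz":0,"ax":0,"ay":0,"az":0,"claw":8.7}
    - {"tx":3.2,"ty":2.4,"tz":0,"ax":0,"ay":0,"az":0,"claw":8.7}
    - {"tx":3.2,"ty":2.4,"tz":0,"ax":0,"ay":0,"az":0,"claw":8.7}
    - {"tx":3.2,"ty":2.4,"tz":0,"ax":0,"ay":0,"az":0,"claw":8.7}
    - {"tx":3.2,"ty":2.4,"tz":0,"ax":0,"ay":0,"az":0,"claw":8.7}

```text
time_s: 1.68
tcp_pos: [0.6151, -0.0036, 0.3221]
ee_rot: [[0.939, -0.343, -0.001], [-0.343, -0.939, 0.0], [-0.001, 0.0, -1.0]]
wrist_force: [0.1, 1.2, 0.8]
gripper_width: 1.002
gripper_force: 0.0
```

drive_tool:
  rows:
    - {"tx":0,"ty":0,"tz":0,"ax":0,"ay":0,"az":-0.117,"claw":8.7}
    - {"tx":0,"ty":0,"tz":0,"ax":0,"ay":0,"az":-0.117,"claw":8.7}
    - {"tx":0,"ty":0,"tz":0,"ax":0,"ay":0,"az":-0.117,"claw":8.7}
    - {"tx":0,"ty":0,"tz":0,"ax":0,"ay":0,"az":-0.117,"claw":8.7}
    - {"tx":0,"ty":0,"tz":0,"ax":0,"ay":0,"az":-0.117,"claw":8.7}
    - {"tx":0,"ty":0,"tz":0,"ax":0,"ay":0,"az":-0.117,"claw":8.7}
    - {"tx":0,"ty":0,"tz":0,"ax":0,"ay":0,"az":-0.117,"claw":8.7}
    - {"tx":0,"ty":0,"tz":0,"ax":0,"ay":0,"az":0,"claw":8.7}

```text
time_s: 2.35
tcp_pos: [0.6143, -0.0017, 0.3219]
ee_rot: [[0.891, 0.454, -0.001], [0.454, -0.891, 0.0], [-0.001, -0.001, -1.0]]
wrist_force: [-0.6, 0.4, 0.3]
gripper_width: 0.998
gripper_force: 0.0
```

```bash
cat > wr.py <<'E'
import sys
from m import *
s=sense();im,d,W=cloud("wrist");cv2.imwrite(f"pics/{sys.argv[1]}.png",im[...,::-1]);np.savez("wrist.npz",im=im,d=d,W=W)
c=sys.argv[2]; m=mask(im,c)&np.isfinite(W[...,2]);P=W[m];t=np.array(s["tcp_pos"]);R=np.array(s["ee_rot"])
lo,hi=float(sys.argv[3]),float(sys.argv[4])
n,l,st,ce=cv2.connectedComponentsWithStats(m.astype(np.uint8))
for z0,z1 in((lo,hi),(0,lo-.08)):
    mm=(m&(W[...,2]>z0)&(W[...,2]<z1)).astype(np.uint8)
    n,l,st,ce=cv2.connectedComponentsWithStats(mm)
    i=1+np.argmax(st[1:,4]);Q=W[l==i];rr=cv2.minAreaRect(Q[:,:2].astype(np.float32)*1000)
    print(z0,z1,st[i],np.round(ce[i]),"rect",np.round(rr[0],1),np.round(rr[1],1),round(rr[2],1),"z",np.round(np.percentile(Q[:,2],[2,50,98]),4))
    q=np.array([rr[0][0]/1000,rr[0][1]/1000,t[2]]);print("  tool-frame offset cm",np.round(R.T@(q-t)*100,2))
E
python3 st.py; python3 wr.py w1 y 0.225 0.26
```

```text
time_s 2.35
joints [14.9077, 18.3046, 8.958, -0.0203, -80.7267, 102.0888]
tcp_pos [0.6143, -0.0017, 0.3219]
wrist_force [-0.5729, 0.3632, 0.2696]
moment [-0.0697, -0.0144, -0.002]
gripper_width 0.9983
gripper_force 0.0
[[0.891, 0.454, -0.001], [0.454, -0.891, 0.0], [-0.001, -0.001, -1.0]]
0.225 0.26 [248 140  35  24 763] [265. 151.] rect [655.9   4.4] [16.3 26.1] 25.4 z [0.2271 0.2388 0.2405]
  tool-frame offset cm [ 3.98  1.34 -0.01]
0 0.14500000000000002 [ 203   83   54   53 2470] [231. 108.] rect [661.5  44.8] [60.8 61.3] 25.6 z [0.0567 0.0604 0.097 ]
  tool-frame offset cm [ 6.32 -2.   -0.01]
```

View pics/w1.png

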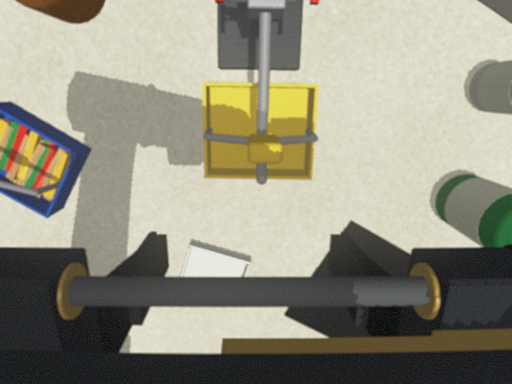

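The wrist view shows the yellow block at (265,151), square with the tool. The measured block is 16×26 mm with its top at 0.240 m, as it should be. Grasping it.

drive_tool:
  rows:
    - {"tx":2.0,"ty":0.65,"tz":0,"ax":0,"ay":0,"az":0.014,"claw":6}
    - {"tx":2.0,"ty":0.65,"tz":0,"ax":0,"ay":0,"az":0.014,"claw":6}
    - {"tx":0,"ty":0,"tz":3.1,"ax":0,"ay":0,"az":0,"claw":6}
    - {"tx":0,"ty":0,"tz":3.1,"ax":0,"ay":0,"az":0,"claw":6}
    - {"tx":0,"ty":0,"tz":3.1,"ax":0,"ay":0,"az":0,"claw":6}
    - {"tx":0,"ty":0,"tz":3.1,"ax":0,"ay":0,"az":0,"claw":6}
    - {"tx":0,"ty":0,"tz":0,"ax":0,"ay":0,"az":0,"claw":6}
    - {"tx":0,"ty":0,"tz":0,"ax":0,"ay":0,"az":0,"claw":4}
    - {"tx":0,"ty":0,"tz":0,"ax":0,"ay":0,"az":0,"claw":3.2}

```text
time_s: 3.15
tcp_pos: [0.6575, 0.0044, 0.2007]
ee_rot: [[0.905, 0.426, 0.003], [0.426, -0.905, -0.0], [0.003, 0.002, -1.0]]
wrist_force: [-0.2, -0.0, 0.6]
gripper_width: 0.612
gripper_force: 0.0
```

drive_tool:
  rows:
    - {"tx":0,"ty":0,"tz":0,"ax":0,"ay":0,"az":0,"claw":0}
    - {"tx":0,"ty":0,"tz":0,"ax":0,"ay":0,"az":0,"claw":0}
    - {"tx":0,"ty":0,"tz":0,"ax":0,"ay":0,"az":0,"claw":0}
    - {"tx":0,"ty":0,"tz":0,"ax":0,"ay":0,"az":0,"claw":0}
    - {"tx":0,"ty":0,"tz":0,"ax":0,"ay":0,"az":0,"claw":0}
    - {"tx":0,"ty":0,"tz":0,"ax":0,"ay":0,"az":0,"claw":0}

```text
time_s: 3.65
tcp_pos: [0.6564, 0.0045, 0.199]
ee_rot: [[0.904, 0.427, 0.001], [0.427, -0.904, 0.0], [0.001, 0.0, -1.0]]
wrist_force: [0.6, -0.1, 0.5]
gripper_width: 0.296
gripper_force: 29.9
```

```bash
python3 st.py
```

```text
time_s 3.65
joints [14.484, 25.9671, 3.2309, 0.0098, -67.2059, 100.7898]
tcp_pos [0.6564, 0.0045, 0.199]
wrist_force [0.5851, -0.0597, 0.5221]
moment [-0.0683, -0.236, 0.0004]
gripper_width 0.2958
gripper_force 29.8888
[[0.904, 0.427, 0.001], [0.427, -0.904, 0.0], [0.001, 0.0, -1.0]]
```

drive_tool:
  rows:
    - {"tx":0,"ty":0,"tz":-0.5,"ax":0,"ay":0,"az":0,"claw":0}
    - {"tx":0,"ty":0,"tz":-0.6,"ax":0,"ay":0,"az":0,"claw":0}
    - {"tx":0,"ty":0,"tz":-0.6,"ax":0,"ay":0,"az":0,"claw":0}
    - {"tx":0,"ty":0,"tz":-0.7,"ax":0,"ay":0,"az":0,"claw":0}
    - {"tx":0,"ty":0,"tz":-0.7,"ax":0,"ay":0,"az":0,"claw":0}
    - {"tx":0,"ty":0,"tz":-0.7,"ax":0,"ay":0,"az":0,"claw":0}
    - {"tx":0,"ty":0,"tz":-0.7,"ax":0,"ay":0,"az":0,"claw":0}
    - {"tx":0,"ty":0,"tz":-0.7,"ax":0,"ay":0,"az":0,"claw":0}
    - {"tx":0,"ty":0,"tz":-0.6,"ax":0,"ay":0,"az":0,"claw":0}
    - {"tx":0,"ty":0,"tz":0,"ax":0,"ay":0,"az":0,"claw":0}

```text
time_s: 4.48
tcp_pos: [0.657, 0.0044, 0.2586]
ee_rot: [[0.904, 0.427, 0.003], [0.427, -0.904, 0.0], [0.003, 0.001, -1.0]]
wrist_force: [-0.1, -0.1, -1.4]
gripper_width: 0.298
gripper_force: 29.9
```

```bash
python3 st.py; python3 - <<'E'
from h import *
im,d=capture("scene");cv2.imwrite("pics/s2.png",cv2.resize(im[150:330,140:300],None,fx=3.3,fy=3.3)[...,::-1])
E
```

```text
time_s 4.4833
joints [14.4814, 23.9682, 8.5896, 0.0381, -74.4341, 100.7974]
tcp_pos [0.657, 0.0044, 0.2586]
wrist_force [-0.0546, -0.1233, -1.42]
moment [-0.1401, -0.0923, 0.0125]
gripper_width 0.2981
gripper_force 29.8893
[[0.904, 0.427, 0.003], [0.427, -0.904, 0.0], [0.003, 0.001, -1.0]]
```

View pics/s2.png

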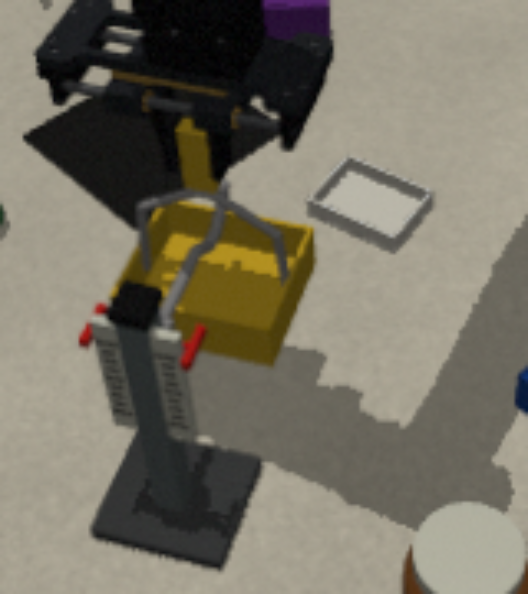

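The view shows the bail peak clear above the hook (crop 220,195) and the pointer back at zero. Withdrawing.

drive_tool:
  rows:
    - {"tx":-1.0,"ty":0,"tz":0,"ax":0,"ay":0,"az":0,"claw":0}
    - {"tx":-1.5,"ty":0,"tz":0,"ax":0,"ay":0,"az":0,"claw":0}
    - {"tx":-2,"ty":0,"tz":0,"ax":0,"ay":0,"az":0,"claw":0}
    - {"tx":-2,"ty":0,"tz":0,"ax":0,"ay":0,"az":0,"claw":0}
    - {"tx":-2,"ty":0,"tz":0,"ax":0,"ay":0,"az":0,"claw":0}
    - {"tx":-1.5,"ty":0,"tz":0,"ax":0,"ay":0,"az":0,"claw":0}

```text
time_s: 5.03
tcp_pos: [0.5631, -0.0391, 0.256]
ee_rot: [[0.904, 0.427, -0.002], [0.427, -0.904, -0.0], [-0.002, -0.001, -1.0]]
wrist_force: [-0.4, 0.3, -2.6]
gripper_width: 0.296
gripper_force: 29.9
```

```bash
python3 st.py; python3 - <<'E'
from h import *
for n,boxes in(("top",{"bottle":(335,95,385,150),"purp":(335,238,395,300),"jar":(140,105,182,148)}),("scene",{"bottle":(100,160,145,230),"jar":(255,300,305,358)})):
    z=np.load(n+".npz");W=z["W"]
    for k,(a,b,c,d) in boxes.items():
        P=W[b:d,a:c].reshape(-1,3);P=P[P[:,2]>.03]
        for lo,hi in((.03,.1),(.1,.16),(.16,.3)):
            Q=P[(P[:,2]>lo)&(P[:,2]<hi)]
            if len(Q)>5:print(n,k,lo,np.round(Q.min(0),3),np.round(Q.max(0),3))
E
```

```text
time_s 5.0333
joints [12.4568, 14.9376, -5.009, -0.024, -70.1885, 102.8076]
tcp_pos [0.5631, -0.0391, 0.256]
wrist_force [-0.3737, 0.2636, -2.6325]
moment [-0.0962, -0.0376, -0.0239]
gripper_width 0.2964
gripper_force 29.9276
[[0.904, 0.427, -0.002], [0.427, -0.904, -0.0], [-0.002, -0.001, -1.0]]
top bottle 0.03 [ 0.658 -0.357  0.03 ] [ 0.823 -0.266  0.1  ]
top bottle 0.1 [ 0.656 -0.368  0.1  ] [ 0.741 -0.285  0.16 ]
top bottle 0.16 [ 0.672 -0.351  0.16 ] [ 0.726 -0.297  0.226]
top purp 0.03 [ 0.171 -0.419  0.03 ] [ 0.339 -0.253  0.1  ]
top purp 0.1 [ 0.221 -0.372  0.1  ] [ 0.286 -0.3    0.159]
top purp 0.16 [ 0.24  -0.349  0.16 ] [ 0.265 -0.323  0.191]
top jar 0.03 [0.661 0.258 0.03 ] [0.739 0.344 0.1  ]
top jar 0.1 [0.664 0.263 0.1  ] [0.743 0.341 0.132]
scene bottle 0.03 [ 0.665 -0.339  0.03 ] [ 0.745 -0.283  0.1  ]
scene bottle 0.1 [ 0.665 -0.349  0.1  ] [ 0.745 -0.283  0.16 ]
scene bottle 0.16 [ 0.674 -0.346  0.16 ] [ 0.729 -0.298  0.226]
scene jar 0.03 [0.674 0.257 0.03 ] [0.753 0.347 0.1  ]
scene jar 0.1 [0.668 0.263 0.1  ] [0.747 0.342 0.125]
```

drive_tool:
  rows:
    - {"tx":-1.2,"ty":1.3,"tz":0,"ax":0,"ay":0,"az":0,"claw":0}
    - {"tx":-2.1,"ty":2.3,"tz":0,"ax":0,"ay":0,"az":0,"claw":0}
    - {"tx":-2.6,"ty":2.8,"tz":0.5,"ax":0,"ay":0,"az":0,"claw":0}
    - {"tx":-2.6,"ty":2.8,"tz":1,"ax":0,"ay":0,"az":0,"claw":0}
    - {"tx":-2.6,"ty":2.8,"tz":1,"ax":0,"ay":0,"az":0,"claw":0}
    - {"tx":-2.6,"ty":2.8,"tz":1,"ax":0,"ay":0,"az":0,"claw":0}
    - {"tx":-2.1,"ty":2.3,"tz":1,"ax":0,"ay":0,"az":0,"claw":0}
    - {"tx":-1.4,"ty":1.6,"tz":1,"ax":0,"ay":0,"az":0,"claw":0}
    - {"tx":0,"ty":0,"tz":1,"ax":0,"ay":0,"az":0,"claw":0}
    - {"tx":0,"ty":0,"tz":0,"ax":0,"ay":0,"az":0,"claw":0}

```text
time_s: 5.87
tcp_pos: [0.4872, -0.281, 0.1887]
ee_rot: [[0.906, 0.424, -0.006], [0.424, -0.906, 0.003], [-0.004, -0.005, -1.0]]
wrist_force: [-0.6, 0.8, -2.8]
gripper_width: 0.298
gripper_force: 30.0
```

```bash
python3 st.py
```

```text
time_s 5.8667
joints [-13.507, 17.7071, -11.1238, -0.0808, -61.5218, 128.6392]
tcp_pos [0.4872, -0.281, 0.1887]
wrist_force [-0.6273, 0.7865, -2.8049]
moment [0.1582, 0.0573, 0.0115]
gripper_width 0.2983
gripper_force 29.9915
[[0.906, 0.424, -0.006], [0.424, -0.906, 0.003], [-0.004, -0.005, -1.0]]
```

drive_tool:
  rows:
    - {"tx":0,"ty":0,"tz":0.8,"ax":0,"ay":0,"az":0,"claw":0}
    - {"tx":0,"ty":0,"tz":0.8,"ax":0,"ay":0,"az":0,"claw":0}
    - {"tx":0,"ty":0,"tz":0.7,"ax":0,"ay":0,"az":0,"claw":0}
    - {"tx":0,"ty":0,"tz":0.5,"ax":0,"ay":0,"az":0,"claw":0}
    - {"tx":0,"ty":0,"tz":0.3,"ax":0,"ay":0,"az":0,"claw":0}
    - {"tx":0,"ty":0,"tz":0.2,"ax":0,"ay":0,"az":0,"claw":0}
    - {"tx":0,"ty":0,"tz":0,"ax":0,"ay":0,"az":0,"claw":0}
    - {"tx":0,"ty":0,"tz":0,"ax":0,"ay":0,"az":0,"claw":0}

```text
time_s: 6.53
tcp_pos: [0.4904, -0.2808, 0.1587]
ee_rot: [[0.904, 0.427, 0.0], [0.427, -0.904, -0.0], [0.0, 0.0, -1.0]]
wrist_force: [0.1, -0.3, -2.0]
gripper_width: 0.295
gripper_force: 30.0
```

drive_tool:
  rows:
    - {"tx":0,"ty":0,"tz":0.1,"ax":0,"ay":0,"az":0,"claw":0}
    - {"tx":0,"ty":0,"tz":0.1,"ax":0,"ay":0,"az":0,"claw":0}
    - {"tx":0,"ty":0,"tz":0,"ax":0,"ay":0,"az":0,"claw":0}

```text
time_s: 6.78
tcp_pos: [0.49, -0.2808, 0.1565]
ee_rot: [[0.904, 0.427, 0.0], [0.427, -0.904, 0.0], [0.0, -0.0, -1.0]]
wrist_force: [0.0, 0.1, -2.9]
gripper_width: 0.299
gripper_force: 30.0
```

drive_tool:
  rows:
    - {"tx":0,"ty":0,"tz":0.1,"ax":0,"ay":0,"az":0,"claw":0}
    - {"tx":0,"ty":0,"tz":0.1,"ax":0,"ay":0,"az":0,"claw":0}
    - {"tx":0,"ty":0,"tz":0.1,"ax":0,"ay":0,"az":0,"claw":0}
    - {"tx":0,"ty":0,"tz":0,"ax":0,"ay":0,"az":0,"claw":0}

```text
time_s: 7.12
tcp_pos: [0.4901, -0.281, 0.1547]
ee_rot: [[0.904, 0.427, 0.0], [0.427, -0.904, -0.001], [0.0, 0.001, -1.0]]
wrist_force: [-2.6, 0.8, 4.3]
gripper_width: 0.298
gripper_force: 30.0
```

drive_tool:
  rows:
    - {"tx":0,"ty":0,"tz":0.1,"ax":0,"ay":0,"az":0,"claw":0}
    - {"tx":0,"ty":0,"tz":0,"ax":0,"ay":0,"az":0,"claw":0}

```text
time_s: 7.28
tcp_pos: [0.4901, -0.2811, 0.1546]
ee_rot: [[0.904, 0.427, 0.001], [0.427, -0.904, -0.001], [0.0, 0.001, -1.0]]
wrist_force: [-4.3, 1.4, 7.1]
gripper_width: 0.299
gripper_force: 30.0
```

drive_tool:
  rows:
    - {"tx":0,"ty":0,"tz":0,"ax":0,"ay":0,"az":0,"claw":3.5}
    - {"tx":0,"ty":0,"tz":0,"ax":0,"ay":0,"az":0,"claw":5}
    - {"tx":0,"ty":0,"tz":0,"ax":0,"ay":0,"az":0,"claw":6}
    - {"tx":0,"ty":0,"tz":0,"ax":0,"ay":0,"az":0,"claw":6.5}
    - {"tx":0,"ty":0,"tz":-1,"ax":0,"ay":0,"az":0,"claw":6.5}
    - {"tx":0,"ty":0,"tz":-2,"ax":0,"ay":0,"az":0,"claw":6.5}
    - {"tx":0,"ty":0,"tz":-3,"ax":0,"ay":0,"az":0,"claw":6.5}
    - {"tx":0,"ty":0,"tz":-3,"ax":0,"ay":0,"az":0,"claw":6.5}
    - {"tx":0,"ty":0,"tz":-3,"ax":0,"ay":0,"az":0,"claw":6.5}
    - {"tx":0,"ty":0,"tz":-3,"ax":0,"ay":0,"az":0,"claw":6.5}

```text
time_s: 8.12
tcp_pos: [0.4899, -0.2808, 0.3048]
ee_rot: [[0.904, 0.427, 0.001], [0.427, -0.904, -0.0], [0.0, 0.001, -1.0]]
wrist_force: [0.6, -0.7, -0.3]
gripper_width: 0.748
gripper_force: 0.0
```

```bash
python3 st.py; python3 - <<'E'
from m import *
im,d,W=cloud("scene")
m=mask(im,"y")&np.isfinite(W[...,2])&box(im,(140,120,240,240));P=W[m]
for lo,hi in((.17,.21),(.035,.06)):
    Q=P[(P[:,2]>lo)&(P[:,2]<hi)];print(len(Q));rr=cv2.minAreaRect(Q[:,:2].astype(np.float32)*1000);print(lo,np.round(rr[0]),np.round(rr[1]),rr[2],Q[:,2].max(),np.median(Q[:,2]))
cv2.imwrite("pics/s3.png",im[...,::-1])
E
```

```text
time_s 8.1167
joints [-13.3754, 13.4375, -0.1064, 0.0174, -76.4065, 128.6561]
tcp_pos [0.4899, -0.2808, 0.3048]
wrist_force [0.6456, -0.6785, -0.2745]
moment [-0.1029, -0.1301, -0.0098]
gripper_width 0.748
gripper_force 0.0
[[0.904, 0.427, 0.001], [0.427, -0.904, -0.0], [0.0, 0.001, -1.0]]
28
0.17 [ 493. -280.] [12. 22.] 19.7851505279541 0.19907425106905904 0.19408471356565782
147
0.035 [ 490. -282.] [114. 130.] 25.974628448486328 0.058661773851915754 0.05157285322911831
```

View pics/s3.png

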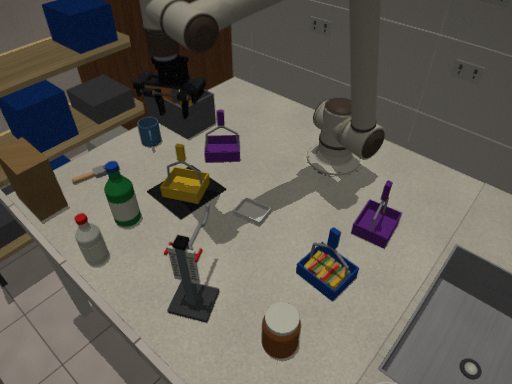

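Yellow stands upright in the middle of the mat (186,183), the hook is empty, and the bystanders haven't moved. Now to blue at (328,268).

drive_tool:
  rows:
    - {"tx":0.9,"ty":-2.4,"tz":0,"ax":0,"ay":0,"az":0,"claw":6.5}
    - {"tx":1.3,"ty":-3.6,"tz":0,"ax":0,"ay":0,"az":0,"claw":6.5}
    - {"tx":1.3,"ty":-3.6,"tz":0,"ax":0,"ay":0,"az":0,"claw":6.5}
    - {"tx":1.3,"ty":-3.6,"tz":0,"ax":0,"ay":0,"az":0,"claw":6.5}
    - {"tx":1.3,"ty":-3.6,"tz":0,"ax":0,"ay":0,"az":0,"claw":6.5}
    - {"tx":1.3,"ty":-3.6,"tz":0,"ax":0,"ay":0,"az":0,"claw":6.5}
    - {"tx":1.3,"ty":-3.6,"tz":0,"ax":0,"ay":0,"az":0,"claw":6.5}
    - {"tx":1.3,"ty":-3.6,"tz":0,"ax":0,"ay":0,"az":0,"claw":6.5}
    - {"tx":1.3,"ty":-3.6,"tz":0,"ax":0,"ay":0,"az":0,"claw":6.5}
    - {"tx":1.3,"ty":-3.6,"tz":0,"ax":0,"ay":0,"az":0,"claw":6.5}

```text
time_s: 9.0
tcp_pos: [0.4549, 0.0895, 0.3034]
ee_rot: [[0.904, 0.427, 0.002], [0.427, -0.904, 0.001], [0.002, 0.0, -1.0]]
wrist_force: [0.6, 0.0, 0.2]
gripper_width: 0.748
gripper_force: 0.0
```

drive_tool:
  rows:
    - {"tx":1.3,"ty":-3.6,"tz":0,"ax":0,"ay":0,"az":0,"claw":6.5}
    - {"tx":1.3,"ty":-3.6,"tz":0,"ax":0,"ay":0,"az":0,"claw":6.5}
    - {"tx":1.3,"ty":-3.6,"tz":0,"ax":0,"ay":0,"az":0,"claw":6.5}
    - {"tx":1.3,"ty":-3.6,"tz":0,"ax":0,"ay":0,"az":0,"claw":6.5}
    - {"tx":1.1,"ty":-2.6,"tz":0,"ax":0,"ay":0,"az":0.105,"claw":6.5}
    - {"tx":0,"ty":0,"tz":0,"ax":0,"ay":0,"az":0.105,"claw":6.5}
    - {"tx":0,"ty":0,"tz":0,"ax":0,"ay":0,"az":0.105,"claw":6.5}
    - {"tx":0,"ty":0,"tz":0,"ax":0,"ay":0,"az":0.105,"claw":6.5}
    - {"tx":0,"ty":0,"tz":0,"ax":0,"ay":0,"az":0.105,"claw":6.5}
    - {"tx":0,"ty":0,"tz":0,"ax":0,"ay":0,"az":0,"claw":6.5}

```text
time_s: 9.83
tcp_pos: [0.4398, 0.2685, 0.3029]
ee_rot: [[0.996, -0.085, 0.0], [-0.085, -0.996, 0.0], [0.0, -0.0, -1.0]]
wrist_force: [0.1, -0.6, 0.6]
gripper_width: 0.745
gripper_force: 0.0
```

```bash
python3 st.py; python3 wr.py w2 b 0.178 0.21
```

```text
time_s 9.8333
joints [49.4739, 8.3989, -6.7291, 0.01, -74.8457, 35.6408]
tcp_pos [0.4398, 0.2685, 0.3029]
wrist_force [0.0577, -0.6207, 0.552]
moment [0.0008, 0.0217, 0.0454]
gripper_width 0.7453
gripper_force 0.0
[[0.996, -0.085, 0.0], [-0.085, -0.996, 0.0], [0.0, -0.0, -1.0]]
0.178 0.21 [222 155  23  17 164] [232. 163.] rect [467.  279.2] [19.  13.9] 89.3 z [0.1861 0.1877 0.1889]
  tool-frame offset cm [ 2.62 -1.31  0.  ]
0 0.09799999999999999 [189  97 103  33 822] [233. 104.] rect [501.2 273.3] [126.5  39.2] 86.1 z [0.007  0.0094 0.0463]
  tool-frame offset cm [ 6.07 -1.    0.  ]
```

View pics/w2.png

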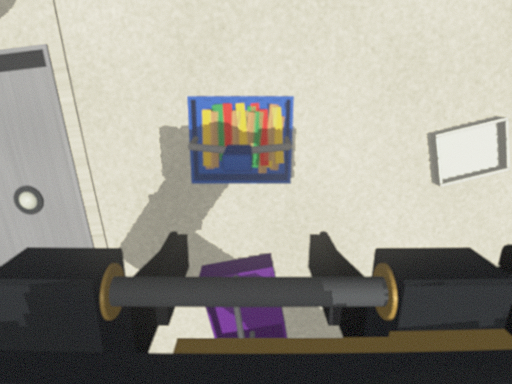

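```bash
python3 - <<'E'
from h import *
z=np.load("wrist.npz");W=z["W"];m=(W[...,2]>.180)&(W[...,2]<.2)&(np.hypot(W[...,0]-.467,W[...,1]-.277)<.03)
P=W[m];rr=cv2.minAreaRect(P[:,:2].astype(np.float32)*1000);print(len(P),rr)
m=(W[...,2]>.040)&(W[...,2]<.055)&(np.hypot(W[...,0]-.467,W[...,1]-.277)<.1)
P=W[m];rr=cv2.minAreaRect(P[:,:2].astype(np.float32)*1000);print(len(P),rr)
s=sense();R=np.array(s["ee_rot"]);print(s["tcp_pos"],R[:,0])
E
```

```text
582 ((466.8760070800781, 275.59906005859375), (25.809255599975586, 15.973347663879395), 84.6139907836914)
1165 ((466.24163818359375, 275.5968017578125), (130.84375, 107.49307250976562), 85.1151351928711)
[0.43982927 0.2683862  0.3028788 ] [ 9.96683266e-01 -8.13776749e-02  3.74798311e-04]
```

The depth alone gives a 26×16 mm block at (0.4669, 0.2756), in line with the tray. In the picture the block is at (238,157). Grasping.

drive_tool:
  rows:
    - {"tx":1.3,"ty":-0.45,"tz":0,"ax":0,"ay":0,"az":0,"claw":6}
    - {"tx":1.3,"ty":-0.5,"tz":0,"ax":0,"ay":0,"az":0.005,"claw":6}
    - {"tx":0,"ty":0,"tz":3.0,"ax":0,"ay":0,"az":0,"claw":6}
    - {"tx":0,"ty":0,"tz":3.5,"ax":0,"ay":0,"az":0,"claw":6}
    - {"tx":0,"ty":0,"tz":3.5,"ax":0,"ay":0,"az":0,"claw":6}
    - {"tx":0,"ty":0,"tz":3.2,"ax":0,"ay":0,"az":0,"claw":6}
    - {"tx":0,"ty":0,"tz":2.4,"ax":0,"ay":0,"az":0,"claw":6}
    - {"tx":0,"ty":0,"tz":0,"ax":0,"ay":0,"az":0,"claw":4}
    - {"tx":0,"ty":0,"tz":0,"ax":0,"ay":0,"az":0,"claw":3.2}
    - {"tx":0,"ty":0,"tz":0,"ax":0,"ay":0,"az":0,"claw":3.2}

```text
time_s: 10.72
tcp_pos: [0.4677, 0.2765, 0.1485]
ee_rot: [[0.996, -0.087, 0.003], [-0.087, -0.996, 0.002], [0.003, -0.002, -1.0]]
wrist_force: [0.1, 0.6, 0.7]
gripper_width: 0.542
gripper_force: 0.0
```

drive_tool:
  rows:
    - {"tx":0,"ty":0,"tz":0,"ax":0,"ay":0,"az":0,"claw":2.8}
    - {"tx":0,"ty":0,"tz":0,"ax":0,"ay":0,"az":0,"claw":2.6}
    - {"tx":0,"ty":0,"tz":0,"ax":0,"ay":0,"az":0,"claw":2}
    - {"tx":0,"ty":0,"tz":0,"ax":0,"ay":0,"az":0,"claw":0}
    - {"tx":0,"ty":0,"tz":0,"ax":0,"ay":0,"az":0,"claw":0}
    - {"tx":0,"ty":0,"tz":0,"ax":0,"ay":0,"az":0,"claw":0}

```text
time_s: 11.22
tcp_pos: [0.467, 0.2761, 0.1479]
ee_rot: [[0.996, -0.088, 0.002], [-0.088, -0.996, 0.001], [0.002, -0.001, -1.0]]
wrist_force: [-2.0, 0.6, 6.9]
gripper_width: 0.295
gripper_force: 30.0
```

```bash
python3 st.py
```

```text
time_s 11.2167
joints [47.7443, 17.8939, -17.4333, 0.0343, -54.5494, 37.192]
tcp_pos [0.467, 0.2761, 0.1479]
wrist_force [-2.0068, 0.6241, 6.9035]
moment [0.0624, 0.496, 0.0291]
gripper_width 0.2945
gripper_force 29.9954
[[0.996, -0.088, 0.002], [-0.088, -0.996, 0.001], [0.002, -0.001, -1.0]]
```

drive_tool:
  rows:
    - {"tx":0,"ty":0,"tz":-0.4,"ax":0,"ay":0,"az":0,"claw":0}
    - {"tx":0,"ty":0,"tz":-0.8,"ax":0,"ay":0,"az":0,"claw":0}
    - {"tx":0,"ty":0,"tz":-1.4,"ax":0,"ay":0,"az":0,"claw":0}
    - {"tx":0,"ty":0,"tz":-2,"ax":0,"ay":0,"az":0,"claw":0}
    - {"tx":0,"ty":0,"tz":-2,"ax":0,"ay":0,"az":0,"claw":0}
    - {"tx":0,"ty":0,"tz":-2,"ax":0,"ay":0,"az":0,"claw":0}
    - {"tx":0,"ty":0,"tz":-1.6,"ax":0,"ay":0,"az":0,"claw":0}
    - {"tx":0,"ty":0,"tz":-1,"ax":0,"ay":0,"az":0,"claw":0}
    - {"tx":0,"ty":0,"tz":0,"ax":0,"ay":0,"az":0,"claw":0}
    - {"tx":0,"ty":0,"tz":0,"ax":0,"ay":0,"az":0,"claw":0}

```text
time_s: 12.05
tcp_pos: [0.4659, 0.2754, 0.2577]
ee_rot: [[0.996, -0.089, -0.002], [-0.089, -0.996, -0.0], [-0.002, 0.0, -1.0]]
wrist_force: [-0.3, -0.1, -6.5]
gripper_width: 0.299
gripper_force: 30.0
```

```bash
python3 st.py
```

```text
time_s 12.05
joints [47.7236, 12.5238, -7.9721, -0.0612, -69.5738, 37.1856]
tcp_pos [0.4659, 0.2754, 0.2577]
wrist_force [-0.3097, -0.1073, -6.5261]
moment [-0.0677, 0.1721, -0.0209]
gripper_width 0.2985
gripper_force 29.9945
[[0.996, -0.089, -0.002], [-0.089, -0.996, -0.0], [-0.002, 0.0, -1.0]]
```

drive_tool:
  rows:
    - {"tx":0.3,"ty":1.0,"tz":0,"ax":0,"ay":0,"az":0,"claw":0}
    - {"tx":0.6,"ty":2.0,"tz":0,"ax":0,"ay":0,"az":0,"claw":0}
    - {"tx":0.8,"ty":3.0,"tz":0,"ax":0,"ay":0,"az":0,"claw":0}
    - {"tx":0.9,"ty":3.3,"tz":-0.1,"ax":0,"ay":0,"az":0,"claw":0}
    - {"tx":0.9,"ty":3.3,"tz":-0.1,"ax":0,"ay":0,"az":0,"claw":0}
    - {"tx":0.9,"ty":3.3,"tz":-0.1,"ax":0,"ay":0,"az":0,"claw":0}
    - {"tx":0.9,"ty":3.3,"tz":0,"ax":0,"ay":0,"az":0,"claw":0}
    - {"tx":0.9,"ty":3.3,"tz":0,"ax":0,"ay":0,"az":0,"claw":0}
    - {"tx":0.9,"ty":3.3,"tz":0,"ax":0,"ay":0,"az":0,"claw":0}
    - {"tx":0.9,"ty":3.0,"tz":0,"ax":0,"ay":0,"az":0,"claw":0}

```text
time_s: 12.88
tcp_pos: [0.5193, -0.0209, 0.2599]
ee_rot: [[0.996, -0.089, -0.004], [-0.089, -0.996, -0.001], [-0.004, 0.001, -1.0]]
wrist_force: [1.0, 0.1, -5.6]
gripper_width: 0.301
gripper_force: 30.0
```

drive_tool:
  rows:
    - {"tx":0.7,"ty":2.2,"tz":0,"ax":0,"ay":0,"az":0,"claw":0}
    - {"tx":0.5,"ty":1.4,"tz":0,"ax":0,"ay":0,"az":0,"claw":0}
    - {"tx":0,"ty":0,"tz":0,"ax":0,"ay":0,"az":-0.05,"claw":0}
    - {"tx":0,"ty":0,"tz":0,"ax":0,"ay":0,"az":-0.08,"claw":0}
    - {"tx":0,"ty":0,"tz":0,"ax":0,"ay":0,"az":-0.09,"claw":0}
    - {"tx":0,"ty":0,"tz":0,"ax":0,"ay":0,"az":-0.09,"claw":0}
    - {"tx":0,"ty":0,"tz":0,"ax":0,"ay":0,"az":-0.09,"claw":0}
    - {"tx":0,"ty":0,"tz":0,"ax":0,"ay":0,"az":-0.08,"claw":0}
    - {"tx":0,"ty":0,"tz":0,"ax":0,"ay":0,"az":-0.05,"claw":0}
    - {"tx":0,"ty":0,"tz":0,"ax":0,"ay":0,"az":0,"claw":0}

```text
time_s: 13.72
tcp_pos: [0.5282, -0.0558, 0.2597]
ee_rot: [[0.904, 0.427, -0.004], [0.427, -0.904, -0.0], [-0.004, -0.001, -1.0]]
wrist_force: [-0.6, -0.3, -5.4]
gripper_width: 0.295
gripper_force: 30.0
```

```bash
cat > off.py <<'E'
from h import *
s=sense();R=np.array(s["ee_rot"]);t=np.array(s["tcp_pos"])
print("yaw",np.degrees(np.arctan2(R[1,0],R[0,0])),"tool cm to seat",(R.T@(np.array([.6565,.0045,t[2]])-t)*100).round(2))
E
python3 st.py; python3 off.py; python3 - <<'E'
from m import *
# hook rod from the scene and top views: thin things at hook height
for n,r in(("scene",(150,190,240,290)),("top",(215,70,275,160))):
    im,d,W=cloud(n);b=box(im,r);m=b&(W[...,2]>.165)&(W[...,2]<.225)&(W[...,0]<.74)&(W[...,0]>.6)&(abs(W[...,1]-.01)<.06)
    P=W[m];print(n,len(P))
    ex=np.array([.904,.427]);q=(P[:,:2]-[.6565,.0045]);u=q@ex;v=q@[-ex[1],ex[0]]
    for a in np.arange(-.05,.08,.01):
        k=(u>a)&(u<a+.01)
        if k.sum()>2: print(round(a,2),k.sum(),"v med",np.median(v[k]).round(4),"z max",P[k,2].max().round(3))
    if n=="scene": cv2.imwrite("pics/s4.png",cv2.resize(im[130:320,130:290],None,fx=3,fy=3)[...,::-1])
E
```

```text
time_s 13.7167
joints [11.4628, 11.5161, -9.0061, -0.031, -69.7081, 103.8421]
tcp_pos [0.5282, -0.0558, 0.2597]
wrist_force [-0.5824, -0.2618, -5.4186]
moment [-0.0725, -0.0332, -0.0073]
gripper_width 0.2947
gripper_force 29.9932
[[0.904, 0.427, -0.004], [0.427, -0.904, -0.0], [-0.004, -0.001, -1.0]]
yaw 25.29422520926392 tool cm to seat [14.18  0.03 -0.05]
scene 181
-0.04 3 v med 0.0013 z max 0.213
-0.03 30 v med -0.0001 z max 0.215
-0.02 20 v med 0.0013 z max 0.197
-0.01 13 v med 0.0007 z max 0.189
0.0 11 v med 0.0018 z max 0.187
0.01 6 v med 0.0037 z max 0.192
0.02 9 v med 0.0035 z max 0.201
0.03 14 v med 0.0015 z max 0.204
0.04 12 v med 0.001 z max 0.206
0.05 14 v med 0.0007 z max 0.206
0.06 14 v med 0.0022 z max 0.204
0.07 14 v med 0.0021 z max 0.204
top 27
0.07 10 v med 0.0037 z max 0.207
```

View pics/s4.png

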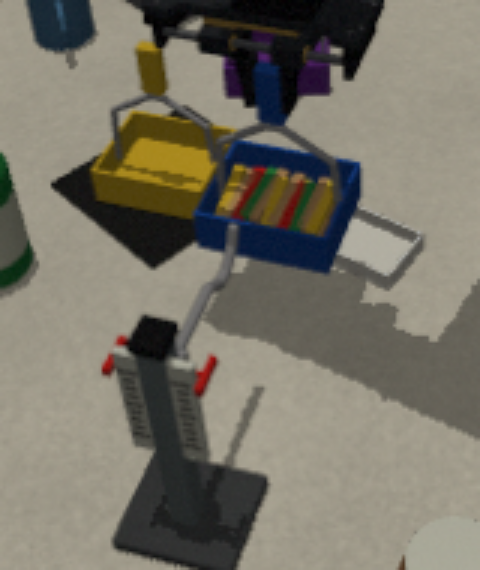

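The view shows blue level in the gripper, 14 cm in front of the empty hook. The depth slices confirm the hook: the rod is on the line to about 1 mm, the seat near 0.186 m, the tip 0.215 m. Threading it on.

drive_tool:
  rows:
    - {"tx":0.6,"ty":0,"tz":-0.2,"ax":0,"ay":0,"az":0,"claw":0}
    - {"tx":1.2,"ty":0,"tz":-0.1,"ax":0,"ay":0,"az":0,"claw":0}
    - {"tx":1.8,"ty":0,"tz":0,"ax":0,"ay":0,"az":0,"claw":0}
    - {"tx":2.0,"ty":0,"tz":0,"ax":0,"ay":0,"az":0,"claw":0}
    - {"tx":2.0,"ty":0,"tz":0,"ax":0,"ay":0,"az":0,"claw":0}
    - {"tx":2.0,"ty":0,"tz":0,"ax":0,"ay":0,"az":0,"claw":0}
    - {"tx":1.8,"ty":0,"tz":0,"ax":0,"ay":0,"az":0,"claw":0}
    - {"tx":1.4,"ty":0,"tz":0,"ax":0,"ay":0,"az":0,"claw":0}
    - {"tx":0.9,"ty":0,"tz":0,"ax":0,"ay":0,"az":0,"claw":0}
    - {"tx":0.6,"ty":0,"tz":0,"ax":0,"ay":0,"az":0,"claw":0}

```text
time_s: 14.65
tcp_pos: [0.6596, 0.0063, 0.2636]
ee_rot: [[0.904, 0.427, -0.001], [0.427, -0.904, -0.0], [-0.001, -0.0, -1.0]]
wrist_force: [0.2, 0.1, -5.9]
gripper_width: 0.295
gripper_force: 30.0
```

drive_tool:
  rows:
    - {"tx":0,"ty":0,"tz":0,"ax":0,"ay":0,"az":0,"claw":0}
    - {"tx":0,"ty":0,"tz":0,"ax":0,"ay":0,"az":0,"claw":0}
    - {"tx":0,"ty":0,"tz":0.3,"ax":0,"ay":0,"az":0,"claw":0}
    - {"tx":0,"ty":0,"tz":0.4,"ax":0,"ay":0,"az":0,"claw":0}
    - {"tx":0,"ty":0,"tz":0.4,"ax":0,"ay":0,"az":0,"claw":0}
    - {"tx":0,"ty":0,"tz":0.4,"ax":0,"ay":0,"az":0,"claw":0}
    - {"tx":0,"ty":0,"tz":0.4,"ax":0,"ay":0,"az":0,"claw":0}
    - {"tx":0,"ty":0,"tz":0.4,"ax":0,"ay":0,"az":0,"claw":0}
    - {"tx":0,"ty":0,"tz":0.3,"ax":0,"ay":0,"az":0,"claw":0}
    - {"tx":0,"ty":0,"tz":0,"ax":0,"ay":0,"az":0,"claw":0}

```text
time_s: 15.48
tcp_pos: [0.6582, 0.0057, 0.2374]
ee_rot: [[0.904, 0.427, -0.002], [0.427, -0.904, -0.0], [-0.002, -0.001, -1.0]]
wrist_force: [-0.6, 0.2, -5.7]
gripper_width: 0.295
gripper_force: 30.0
```

```bash
python3 st.py;python3 off.py
```

```text
time_s 15.4833
joints [14.5403, 24.8761, 7.0455, -0.0215, -72.283, 100.7358]
tcp_pos [0.6582, 0.0057, 0.2374]
wrist_force [-0.5798, 0.1951, -5.7108]
moment [-0.1474, 0.0305, -0.0114]
gripper_width 0.2946
gripper_force 29.9945
[[0.904, 0.427, -0.002], [0.427, -0.904, -0.0], [-0.002, -0.001, -1.0]]
yaw 25.2695504547672 tool cm to seat [-0.21  0.04  0.  ]
```

drive_tool:
  rows:
    - {"tx":-0.1,"ty":0,"tz":0.15,"ax":0,"ay":0,"az":0,"claw":0}
    - {"tx":0,"ty":0,"tz":0.2,"ax":0,"ay":0,"az":0,"claw":0}
    - {"tx":0,"ty":0,"tz":0.2,"ax":0,"ay":0,"az":0,"claw":0}
    - {"tx":0,"ty":0,"tz":0.2,"ax":0,"ay":0,"az":0,"claw":0}
    - {"tx":0,"ty":0,"tz":0.2,"ax":0,"ay":0,"az":0,"claw":0}
    - {"tx":0,"ty":0,"tz":0.2,"ax":0,"ay":0,"az":0,"claw":0}
    - {"tx":0,"ty":0,"tz":0.2,"ax":0,"ay":0,"az":0,"claw":0}
    - {"tx":0,"ty":0,"tz":0.15,"ax":0,"ay":0,"az":0,"claw":0}
    - {"tx":0,"ty":0,"tz":0.15,"ax":0,"ay":0,"az":0,"claw":0}
    - {"tx":0,"ty":0,"tz":0.1,"ax":0,"ay":0,"az":0,"claw":0}

```text
time_s: 16.32
tcp_pos: [0.6578, 0.0054, 0.2208]
ee_rot: [[0.904, 0.427, -0.0], [0.427, -0.904, -0.0], [-0.0, -0.0, -1.0]]
wrist_force: [0.3, -0.5, -4.8]
gripper_width: 0.297
gripper_force: 30.0
```

drive_tool:
  rows:
    - {"tx":0,"ty":0,"tz":0.1,"ax":0,"ay":0,"az":0,"claw":0}
    - {"tx":0,"ty":0,"tz":0.1,"ax":0,"ay":0,"az":0,"claw":0}
    - {"tx":0,"ty":0,"tz":0.1,"ax":0,"ay":0,"az":0,"claw":0}
    - {"tx":0,"ty":0,"tz":0.1,"ax":0,"ay":0,"az":0,"claw":0}
    - {"tx":0,"ty":0,"tz":0.15,"ax":0,"ay":0,"az":0,"claw":0}
    - {"tx":0,"ty":0,"tz":0.15,"ax":0,"ay":0,"az":0,"claw":0}
    - {"tx":0,"ty":0,"tz":0.15,"ax":0,"ay":0,"az":0,"claw":0}
    - {"tx":0,"ty":0,"tz":0.15,"ax":0,"ay":0,"az":0,"claw":0}
    - {"tx":0,"ty":0,"tz":0.15,"ax":0,"ay":0,"az":0,"claw":0}
    - {"tx":0,"ty":0,"tz":0.1,"ax":0,"ay":0,"az":0,"claw":0}

```text
time_s: 17.15
tcp_pos: [0.6579, 0.0053, 0.2086]
ee_rot: [[0.904, 0.427, 0.0], [0.427, -0.904, -0.0], [0.0, 0.0, -1.0]]
wrist_force: [-1.4, 1.1, -3.5]
gripper_width: 0.297
gripper_force: 30.0
```

```bash
cat > fz.py <<'E'
from h import *
F=[]
for i in range(6):
    s=sense();F.append([*s["wrist_force"],s["tcp_pos"][2],*s["moment"]]);capture("top")
s=sense();print(s["time_s"],np.mean(F,0).round(4),np.std(F,0)[:3].round(2))
E
python3 fz.py
```

```text
17.45 [-0.2536  0.3322 -3.7915  0.2086 -0.0287 -0.0073 -0.0219] [0.55 0.38 0.5 ]
```

drive_tool:
  rows:
    - {"tx":0,"ty":0,"tz":0.1,"ax":0,"ay":0,"az":0,"claw":0}
    - {"tx":0,"ty":0,"tz":0.15,"ax":0,"ay":0,"az":0,"claw":0}
    - {"tx":0,"ty":0,"tz":0.15,"ax":0,"ay":0,"az":0,"claw":0}
    - {"tx":0,"ty":0,"tz":0.15,"ax":0,"ay":0,"az":0,"claw":0}
    - {"tx":0,"ty":0,"tz":0.15,"ax":0,"ay":0,"az":0,"claw":0}
    - {"tx":0,"ty":0,"tz":0.15,"ax":0,"ay":0,"az":0,"claw":0}
    - {"tx":0,"ty":0,"tz":0.15,"ax":0,"ay":0,"az":0,"claw":0}
    - {"tx":0,"ty":0,"tz":0.15,"ax":0,"ay":0,"az":0,"claw":0}
    - {"tx":0,"ty":0,"tz":0.15,"ax":0,"ay":0,"az":0,"claw":0}
    - {"tx":0,"ty":0,"tz":0.15,"ax":0,"ay":0,"az":0,"claw":0}

```text
time_s: 18.28
tcp_pos: [0.6579, 0.0054, 0.1942]
ee_rot: [[0.904, 0.427, 0.0], [0.427, -0.904, -0.0], [0.0, 0.0, -1.0]]
wrist_force: [-0.4, -0.3, -1.7]
gripper_width: 0.297
gripper_force: 30.0
```

drive_tool:
  rows:
    - {"tx":0,"ty":0,"tz":0.15,"ax":0,"ay":0,"az":0,"claw":0}
    - {"tx":0,"ty":0,"tz":0.15,"ax":0,"ay":0,"az":0,"claw":0}
    - {"tx":0,"ty":0,"tz":0.1,"ax":0,"ay":0,"az":0,"claw":0}
    - {"tx":0,"ty":0,"tz":0.1,"ax":0,"ay":0,"az":0,"claw":0}
    - {"tx":0,"ty":0,"tz":0.1,"ax":0,"ay":0,"az":0,"claw":0}
    - {"tx":0,"ty":0,"tz":0.1,"ax":0,"ay":0,"az":0,"claw":0}
    - {"tx":0,"ty":0,"tz":0.05,"ax":0,"ay":0,"az":0,"claw":0}
    - {"tx":0,"ty":0,"tz":0,"ax":0,"ay":0,"az":0,"claw":0}

```text
time_s: 18.95
tcp_pos: [0.6579, 0.0054, 0.1866]
ee_rot: [[0.904, 0.427, 0.0], [0.427, -0.904, -0.0], [0.0, 0.0, -1.0]]
wrist_force: [0.1, 0.1, -1.1]
gripper_width: 0.293
gripper_force: 30.0
```

```bash
python3 fz.py
```

```text
19.25 [-8.019e-01 -1.418e-01 -3.088e-01  1.867e-01 -1.500e-03  1.473e-01
  7.000e-04] [0.62 0.46 0.46]
```

drive_tool:
  rows:
    - {"tx":0,"ty":0,"tz":0.1,"ax":0,"ay":0,"az":0,"claw":0}
    - {"tx":0,"ty":0,"tz":0.1,"ax":0,"ay":0,"az":0,"claw":0}
    - {"tx":0,"ty":0,"tz":0,"ax":0,"ay":0,"az":0,"claw":0}
    - {"tx":0,"ty":0,"tz":0,"ax":0,"ay":0,"az":0,"claw":0}

```text
time_s: 19.58
tcp_pos: [0.6579, 0.0054, 0.1845]
ee_rot: [[0.904, 0.427, 0.0], [0.427, -0.904, -0.0], [0.0, 0.0, -1.0]]
wrist_force: [-0.2, -0.1, 0.4]
gripper_width: 0.295
gripper_force: 30.0
```

```bash
sed -i 's/range(6)/range(16)/' fz.py; python3 fz.py
```

```text
20.3833 [-0.2366  0.1041 -0.1045  0.1846 -0.026   0.0347 -0.0029] [0.45 0.53 0.73]
```

The wrist load is zero within noise, so the hook carries it all. Releasing slowly.

drive_tool:
  rows:
    - {"tx":0,"ty":0,"tz":0,"ax":0,"ay":0,"az":0,"claw":2.7}
    - {"tx":0,"ty":0,"tz":0,"ax":0,"ay":0,"az":0,"claw":2.9}
    - {"tx":0,"ty":0,"tz":0,"ax":0,"ay":0,"az":0,"claw":3.2}
    - {"tx":0,"ty":0,"tz":0,"ax":0,"ay":0,"az":0,"claw":3.8}
    - {"tx":0,"ty":0,"tz":0,"ax":0,"ay":0,"az":0,"claw":4.5}
    - {"tx":0,"ty":0,"tz":0,"ax":0,"ay":0,"az":0,"claw":5.5}
    - {"tx":0,"ty":0,"tz":0,"ax":0,"ay":0,"az":0,"claw":6.5}
    - {"tx":0,"ty":0,"tz":0,"ax":0,"ay":0,"az":0,"claw":6.5}
    - {"tx":0,"ty":0,"tz":0,"ax":0,"ay":0,"az":0,"claw":6.5}
    - {"tx":0,"ty":0,"tz":0,"ax":0,"ay":0,"az":0,"claw":6.5}

```text
time_s: 21.22
tcp_pos: [0.6578, 0.0054, 0.1845]
ee_rot: [[0.904, 0.427, 0.0], [0.427, -0.904, 0.0], [0.0, 0.0, -1.0]]
wrist_force: [-1.2, 0.2, -0.2]
gripper_width: 0.729
gripper_force: 0.0
```

```bash
python3 st.py; python3 - <<'E'
from m import *
im,d,W=cloud("scene");cv2.imwrite("pics/s5.png",cv2.resize(im[130:330,130:290],None,fx=3,fy=3)[...,::-1])
m=mask(im,"b")&box(im,(150,150,260,300));P=W[m];P=P[(P[:,2]>.03)];print(np.percentile(P[:,2],[2,50,98]))
E
```

```text
time_s 21.2167
joints [14.5249, 26.7172, 2.327, -0.0002, -65.6067, 100.7553]
tcp_pos [0.6578, 0.0054, 0.1845]
wrist_force [-1.1995, 0.1658, -0.163]
moment [-0.0823, -0.0611, 0.0237]
gripper_width 0.7295
gripper_force 0.0
[[0.904, 0.427, 0.0], [0.427, -0.904, 0.0], [0.0, 0.0, -1.0]]
[0.0417387  0.07340189 0.22513257]
```

View pics/s5.png

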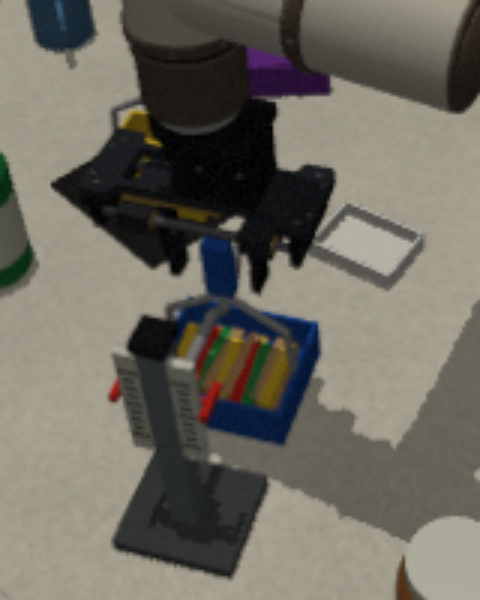

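Blue hangs level on the hook at (crop 235,370), with the fingers clear on both sides and the pointer down. Retracting straight up, then checking that it hangs still.

drive_tool:
  rows:
    - {"tx":0,"ty":0,"tz":-0.5,"ax":0,"ay":0,"az":0,"claw":6.5}
    - {"tx":0,"ty":0,"tz":-1,"ax":0,"ay":0,"az":0,"claw":6.5}
    - {"tx":0,"ty":0,"tz":-2,"ax":0,"ay":0,"az":0,"claw":6.5}
    - {"tx":0,"ty":0,"tz":-3,"ax":0,"ay":0,"az":0,"claw":6.5}
    - {"tx":0,"ty":0,"tz":-3,"ax":0,"ay":0,"az":0,"claw":6.5}
    - {"tx":0,"ty":0,"tz":-3,"ax":0,"ay":0,"az":0,"claw":6.5}
    - {"tx":0,"ty":0,"tz":-2,"ax":0,"ay":0,"az":0,"claw":6.5}
    - {"tx":-2,"ty":0,"tz":0,"ax":0,"ay":0,"az":0,"claw":6.5}
    - {"tx":-3,"ty":0,"tz":0,"ax":0,"ay":0,"az":0,"claw":6.5}
    - {"tx":-3,"ty":0,"tz":0,"ax":0,"ay":0,"az":0,"claw":6.5}

```text
time_s: 22.1
tcp_pos: [0.585, -0.0289, 0.3304]
ee_rot: [[0.904, 0.428, 0.001], [0.428, -0.904, 0.0], [0.001, 0.0, -1.0]]
wrist_force: [1.0, -0.0, 0.2]
gripper_width: 0.747
gripper_force: 0.0
```

drive_tool:
  rows:
    - {"tx":-2,"ty":0,"tz":0,"ax":0,"ay":0,"az":0,"claw":6.5}
    - {"tx":0,"ty":0,"tz":0,"ax":0,"ay":0,"az":0,"claw":6.5}
    - {"tx":0,"ty":0,"tz":0,"ax":0,"ay":0,"az":0,"claw":6.5}
    - {"tx":0,"ty":0,"tz":0,"ax":0,"ay":0,"az":0,"claw":6.5}
    - {"tx":0,"ty":0,"tz":0,"ax":0,"ay":0,"az":0,"claw":6.5}
    - {"tx":0,"ty":0,"tz":0,"ax":0,"ay":0,"az":0,"claw":6.5}
    - {"tx":0,"ty":0,"tz":0,"ax":0,"ay":0,"az":0,"claw":6.5}
    - {"tx":0,"ty":0,"tz":0,"ax":0,"ay":0,"az":0,"claw":6.5}
    - {"tx":0,"ty":0,"tz":0,"ax":0,"ay":0,"az":0,"claw":6.5}
    - {"tx":0,"ty":0,"tz":0,"ax":0,"ay":0,"az":0,"claw":6.5}

```text
time_s: 22.93
tcp_pos: [0.5675, -0.0373, 0.3293]
ee_rot: [[0.904, 0.427, -0.0], [0.427, -0.904, -0.0], [-0.001, -0.0, -1.0]]
wrist_force: [-0.2, 0.2, -0.4]
gripper_width: 0.748
gripper_force: 0.0
```

```bash
python3 - <<'E'
from m import *
for i in range(10):
    im,d,W=cloud("scene")
    m=mask(im,"b")&box(im,(150,170,260,300))&(W[...,2]>.17)&(W[...,0]>.6);r=mask(im,"r")&box(im,(160,240,225,275))
    v,u=np.nonzero(m);rv,ru=np.nonzero(r&(W[...,2]>.12))
    print(len(u),u.mean().round(2),v.mean().round(2),W[m][:,:2].mean(0).round(4),W[m][:,2].max().round(4),"ptr",rv.mean().round(2) if len(rv) else None)
    for _ in range(2): capture("top")
print(sense()["time_s"],sense()["tcp_pos"])
E
```

```text
184 202.59 218.12 [0.6625 0.0093] 0.2285 ptr 262.59
184 202.54 218.15 [0.6626 0.0092] 0.2275 ptr 262.59
181 202.64 218.11 [0.6624 0.0094] 0.2267 ptr 262.59
189 202.6 218.31 [0.6625 0.0092] 0.2275 ptr 262.7
184 202.56 218.05 [0.6624 0.0091] 0.228 ptr 262.7
183 202.57 218.12 [0.6624 0.0091] 0.2273 ptr 262.59
187 202.57 218.21 [0.6626 0.0093] 0.2271 ptr 262.62
186 202.56 218.16 [0.6625 0.0092] 0.2275 ptr 262.7
183 202.61 218.09 [0.6624 0.0092] 0.2282 ptr 262.59
187 202.61 218.22 [0.6625 0.0093] 0.2268 ptr 262.7
24.4333 [ 0.56737702 -0.03735166  0.32955848]
```

Caddy and pointer are steady over 1.5 s, so I'm handing in.

```bash
python3 -c "
from station import finish_job
print(finish_job())"
```

```text
the job is handed in; nothing more can be done
None
```

The yellow caddy stands upright on the mat, the blue caddy hangs still on the scale's hook with the pointer settled, and the job was handed in with the clock at about 24 s; no verdict was returned.

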